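# Find and open the socket bay of the bench duct

## Robot

A 7-joint arm with a two-finger parallel gripper is mounted at the origin on the work surface. World frame = base frame: x ahead of the robot, y to its left, z up, the work surface at z = 0. Lengths are in m, angles in degrees, forces in N, time in s.
With the tool pointing down it reaches from about 0.425 to 0.875 m from the base axis. Payload 4.7 kg.
Tool frame: the origin (TCP) lies at the very end of the fingers, on their centre line; the grasp point (between the pads) lies 19 mm behind it; z points along the fingers, y is the line along which they close (so a half turn about z gives the same grasp; the last joint's range is limited). The gripper opens to 87 mm and grips with 3 to 60 N. Pads are 19 mm wide; open, the fingers measure 117 mm over their backs; the gripper's body (75 mm by 190 mm) begins 51 mm behind the grasp point.
Start: joints at [-71.213, 18.392, -4.016, 83.108, 1.295, 78.541, -3.26], TCP at [0.201, 0.618, 0.223] pointing down, gripper open.
Joint ranges: [-163.93, 163.93], [-17.29, 119.83], [-79.2, 71.16], [3.27, 140.29], [-89.18, 269.18], [5.43, 117.66], [-154.24, 154.24]. Speed limits (degrees/s): [147.25, 147.25, 180, 180, 180, 180, 180].

## Interface

Orientations are given as [roll, pitch, yaw] about the fixed x, y, z axes, in that order (R = Rz(yaw) Ry(pitch) Rx(roll)).
In Python, from cell import telemetry, cams, env gives the robot as it stands.
- The arm moves only by the tool arm_command, never from a script. Its argument "series" is text: rows parted by semicolons, each of 5 numbers parted by spaces: the shift along the tool's x, y, z in mm, then the turn about the tool's z in rad, then the closure in counts, from 0 (fully open) to 255 (shut). A call has 1 to 20 rows; each row shifts and turns the commanded pose from where the row before left it, along the tool's axes as they then stand; what a row does not reach is not made up. A row lasts 1/12 s, in which the tool goes at most 41.7 mm and 7.16 degrees, less where a joint would pass 70% of its speed; a pose out of reach is approached as far as the arm can. A call is refused whole if a number of a shift passes 41.7 or a number of a turn 0.125, either way. A call with a gripper value outside its range is refused whole. The fingers move at their own pace and stop on an object; "squeeze" is the grip in N (left out, the last holds). Time passes only in rows, so rows that do not move let the fingers close. It gives the time, the measured TCP pose, the force, the opening and the grip force at its end, in the units of the state.
- telemetry.get_obs(): the state, without advancing time (a new reading comes with each control period).
- cams.read_camera(name): name is "scene" or "side" or "wrist"; returns the picture (480x640x3 uint8, blue, green, red); there is no depth.
- cams.calibration(name): a dict with "K" (3x3 intrinsics, pixels), "dist" ([k1, k2, p1, p2, k3] as OpenCV has them; the pictures are not rectified), "origin" and "rotation" of the camera in the world; the wrist camera has in their place "hand_eye" (4x4, takes a point from camera to tool coordinates, whose origin is the TCP and whose axes are the flange's). Camera axes: x right, y down, z forward; pixel columns grow to the right and rows downward; lengths in m; the calibration is good to about 2 mm. A picture is of the moment at which its call begins: read the wrist's pose just before it. calibration takes no time and is no camera call.
- env.sign_off(): hands the job in; it is judged then, once.
The state is a dict: "time_s": time; "qpos": joint angles; "joint_velocities": joint speeds; "effort": joint torques, N m; "tool_pos": TCP position; "tool_rot": TCP orientation; "force": force on the tool from outside, world axes, zero at the start; "wrist_torque": the same for the moment, N m; "grip_width": finger opening in m; "grasp_force": force on a finger pad.
Only numpy, scipy, OpenCV 4.12 (cv2) and the standard library are available. Lean on these libraries where they do the work, as an engineer would, in place of code of your own. Each camera call takes 0.05 s, during which the arm holds its last target. There are 200 camera calls.

## Task

One of the four identical covers on the bench's power duct is the tilting lid of the socket bay; the other three are fixed blanks. Press lightly on the back edge of the covers (the edge away from the robot) until you find the one that rocks, then push up its raised front edge until the lid stands fully open, upright by itself, ready for a plug. Leave the tools and the glue bottle on the bench where they are.

Things in the scene. Friction and masses are not known exactly. Their poses are not given: they have to be found in the camera images.
- duct: power duct: aluminium trough fixed to the bench, 132 mm deep (its x), 440 long (its y), 85 high, topped by four flush grey covers in a row along y. Origin: centre of its underside. Its x points from its front side (towards the robot) to its back side (away), z up. The 3 mm front and back walls are flush with the covers, 3 mm off their edges
- cover1 (a point): centre of the top face of the first cover (-y end), 85 mm above the bench; belongs to the duct and stays when the lid tilts. The four covers look alike: grey plates 120 mm deep (duct x), 100 wide (duct y), 8 thick, pitch 104. Three are fixed and do not give; the tilting lid may be in any of the four places
- cover2 (a point): the same point of the second cover from the -y end. The lid's pivot runs across it (along duct y) at half its thickness, 14 mm behind its middle: 46 mm from its back edge, 74 mm from its front edge. Pressed 20 mm from the back edge it gives way at 5 to 10 N: the back dips into the bay, the front edge rises. Pressed in front of the pivot it stays put
- cover3 (a point): the same point of the third cover. Under the lid's back strip there is at least 65 mm of free depth; the sockets lie under its front part, their tops about 54 mm below the cover's top. Pressing the back strip 20 to 25 mm down tips the lid by about 1 rad; from there a level push from the front on the raised edge swings it up. At small tilts such a level push can jam
- cover4 (a point): the same point of the fourth cover (+y end)
- tilt (a joint): angle (rad) of the tilting lid, wherever it is: 0 shut and flush, growing as the back edge dips and the front edge rises; 1.57 upright, stop at 1.66 (leaning 5 degrees to the back). A stiff friction pivot: about 0.14 N m turns it and it stays where it is left. Upright, its front edge is 155 mm above the bench
- screwdriver: a screwdriver lying on the bench in front of the duct, 200 mm long, 26 mm high; origin under the middle of its length. Bystander
- tape: a yellow and black tape measure standing on the bench in front of the duct, 62 mm high, 70 by 40 mm; origin at the centre of its underside. Bystander
- glue: a white glue bottle with an orange cone nozzle, standing behind the duct, 60 mm diameter, 140 mm high; origin at the centre of its underside. Bystander
- router: a hand router standing on its round base (130 mm diameter) at the left (+y) end of the duct, 227 mm high, 240 mm over its two side grips; origin at the centre of its underside. Bystander
Not all that is in view belongs to the job. What is shaped like the part that bears tilt but purple, turquoise or yellow is not meant.

How it is judged (in metres and radians):
On the way:
1. the rocking lid is found: its back edge is pressed down and its front edge has risen (value of joint tilt above 0.12 rad), for 0.1 s.
At the end, for the whole second after the job is handed in: the lid stands open at more than 1.4 rad (within 10 degrees of upright, or beyond), at rest; screwdriver, tape measure, glue bottle and router within 20 mm of where they were (value of joint tilt above 1.4 rad and velocity of joint tilt between -0.05 and 0.05 rad/s and distance of each of screwdriver, tape, glue, router from where it was at the start of the episode below 0.02 m); the robot touches nothing.
It fails at once if the fingers press on something with more than 100 N (contact force between the fingers and anything else above 100 N).
It fails at once if a bystander is lifted, carried or pushed away (more than 20 mm) (distance of any of screwdriver, tape, glue, router from where it was at the start of the episode above 0.02 m).
It also fails if it takes over 54 s, if anything falls off the work surface, if the arm or the gripper's body presses on something with over 40 N, if the wrist force passes 120 N, or if a joint passes its speed limit or range.

## Working session

There is one attempt and no reset: what is moved stays moved. The work goes in short steps, Python scripts to look and compute and a tool call to move; the robot and the scene stay as the last step left them, time stands still between calls to the robot, and variables do not carry over. Pictures are saved under pics/ and viewed, at most 10 in all, crops included, and the job is handed in when it is done.

Besides the shell and the picture viewer there is one more tool, called after "Request:" by a JSON object that holds its "name" and its "arguments", one argument or row to a line. arm_command: Moves the arm, as the interface text tells. Its arguments: {"type":"object","properties":{"series":{"type":"string"},"squeeze":{"type":"number"}},"required":["series"]}

```bash
mkdir -p pics
python3 - <<'E'
from cell import telemetry,cams
import cv2
o=telemetry.get_obs();print(o)
for n in("scene","side"):
    cv2.imwrite(f"pics/{n}0.png",cams.read_camera(n));c=cams.calibration(n);print(n,c)
E
```

```text
{'time_s': 0.0, 'qpos': array([-71.21440957,  18.43847143,  -4.015917  ,  83.17503338,
         1.29583377,  78.54081639,  -3.25963001]), 'joint_velocities': array([ 0.08902614, -0.01046301,  0.07757915,  0.0779584 ,  0.0272592 ,
       -0.05737873,  0.14929031]), 'effort': array([-6.89612830e-05, -4.91294217e+01, -4.03931066e-01, -3.12520158e+01,
       -6.38339971e-02,  4.40702587e-02,  1.99071592e-04]), 'tool_pos': array([0.20049892, 0.61772041, 0.22146709]), 'tool_rot': array([-1.79890971e+02,  6.47302797e-03,  1.62025070e+02]), 'force': array([-0.10033328, -0.56796161,  0.81073281]), 'wrist_torque': array([ 0.02441499,  0.00902763, -0.02665076]), 'grasp_force': 0.0, 'grip_width': 0.08744715180418296}
scene {'K': array([[549.12991364,   0.        , 317.89409168],
       [  0.        , 549.12991364, 237.02077416],
       [  0.        ,   0.        ,   1.        ]]), 'dist': array([-0.07848354,  0.        ,  0.        ,  0.        ,  0.        ]), 'origin': array([ 1.1020037 , -0.8017266 ,  0.94558122]), 'rotation': array([-130.17269296,    1.23306952,   28.58822841])}
side {'K': array([[566.5455271 ,   0.        , 309.66484659],
       [  0.        , 566.5455271 , 238.30148448],
       [  0.        ,   0.        ,   1.        ]]), 'dist': array([-0.10128827,  0.        ,  0.        ,  0.        ,  0.        ]), 'origin': array([0.45113095, 0.91859912, 0.81849266]), 'rotation': array([-130.97149093,   -0.69513512, -170.18489762])}
```

View pics/scene0.png

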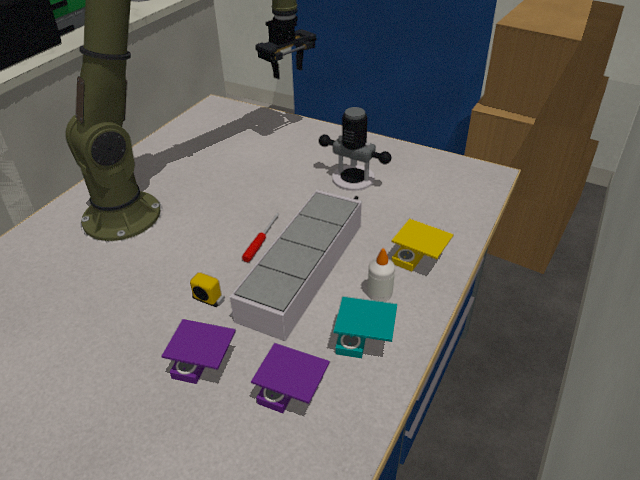

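View pics/side0.png

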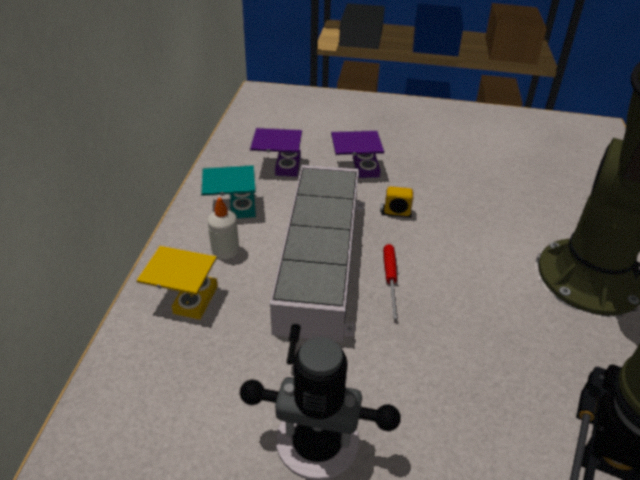

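Scene view: the grey duct has covers at about (275,286), (293,259), (313,233) and (332,208). In the side view they are at (328,183), (322,208), (318,242) and (312,281). Lookalikes in the scene view are purple (200,343) and (290,372), turquoise (365,318) and yellow (422,238), and none of these is meant. The candidates are the four grey covers.

```bash
cat > h.py <<'E'
import numpy as np,cv2
from cell import telemetry,cams
from scipy.spatial.transform import Rotation as Ro
def cam(n,obs=None):
    c=cams.calibration(n)
    if n=="wrist":
        H=np.array(c["hand_eye"]);R=Ro.from_euler("xyz",obs["tool_rot"],degrees=True).as_matrix()
        return c["K"],c["dist"],obs["tool_pos"]+R@H[:3,3],R@H[:3,:3]
    return c["K"],c["dist"],c["origin"],Ro.from_euler("xyz",c["rotation"],degrees=True).as_matrix()
def rays(C,px):
    p=cv2.undistortPoints(np.float64(px).reshape(-1,1,2),C[0],C[1]).reshape(-1,2)
    d=np.c_[p,np.ones(len(p))]@C[3].T
    return C[2],d/np.linalg.norm(d,axis=1)[:,None]
def plane(C,px,z):
    o,d=rays(C,px);return o+d*((z-o[2])/d[:,2])[:,None]
def tri(C1,p1,C2,p2):
    out=[]
    o1,D1=rays(C1,p1);o2,D2=rays(C2,p2)
    for a,b in zip(D1,D2):
        s=np.linalg.lstsq(np.c_[a,-b],o2-o1,rcond=None)[0]
        P,Q=o1+s[0]*a,o2+s[1]*b;out.append([*((P+Q)/2),np.linalg.norm(P-Q)])
    return np.array(out)
def project(C,P):
    R=C[3].T;return cv2.projectPoints(np.float64(P),cv2.Rodrigues(R)[0],-R@C[2],C[0],C[1])[0].reshape(-1,2)
E
python3 - <<'E'
from h import *
np.set_printoptions(precision=4,suppress=True)
cov={}
for n,seeds in(("scene",[(275,286),(293,259),(313,233),(332,208)]),("side",[(328,183),(322,208),(318,242),(312,281)])):
    im=cv2.GaussianBlur(cv2.imread(f"pics/{n}0.png"),(3,3),0);L=[]
    for s in seeds:
        m=np.zeros((482,642),np.uint8)
        print(n,s,im[s[1],s[0]],end=' ')
        cv2.floodFill(im.copy(),m,s,0,(14,)*3,(14,)*3,cv2.FLOODFILL_FIXED_RANGE|cv2.FLOODFILL_MASK_ONLY|(255<<8))
        m=cv2.morphologyEx(m[1:-1,1:-1],cv2.MORPH_CLOSE,np.ones((3,3)))
        c=max(cv2.findContours(m,0,2)[0],key=cv2.contourArea);h=cv2.convexHull(c)
        q=cv2.approxPolyN(h,4) if hasattr(cv2,'approxPolyN') else cv2.approxPolyDP(h,4,True)
        q=q.reshape(-1,2).astype(float);M=cv2.moments(c)
        w=plane(cam(n),q,.085); 
        # centre: diagonals crossing = mean of world corners
        print(cv2.contourArea(c),w.mean(0)[:2],sorted(np.round(np.linalg.norm(w-np.roll(w,1,0),axis=1),3)))
        L.append(project(cam(n),[w.mean(0)])[0])
    cov[n]=np.array(L)
T=tri(cam("scene"),cov["scene"],cam("side"),cov["side"]);print(T)
d=T[3,:2]-T[0,:2];print(np.linalg.norm(d),np.degrees(np.arctan2(d[1],d[0]))-90)
E
```

```text
scene (275, 286) [119 124 123] 1613.0 [ 0.5817 -0.1108] [np.float64(0.095), np.float64(0.099), np.float64(0.12), np.float64(0.122)]
scene (293, 259) [118 123 123] 1361.0 [ 0.5758 -0.0079] [np.float64(0.096), np.float64(0.103), np.float64(0.121), np.float64(0.121)]
scene (313, 233) [119 123 123] 1147.0 [0.5706 0.096 ] [np.float64(0.097), np.float64(0.099), np.float64(0.12), np.float64(0.122)]
scene (332, 208) [121 125 125] 2537.0 [0.5859 0.1519] [np.float64(0.129), np.float64(0.195), np.float64(0.206), np.float64(0.214)]
side (328, 183) [ 99 104 103] 8375.0 [0.5808 0.0418] [np.float64(0.128), np.float64(0.183), np.float64(0.413), np.float64(0.426)]
side (322, 208) [ 99 104 104] 8382.5 [0.5808 0.0418] [np.float64(0.128), np.float64(0.183), np.float64(0.413), np.float64(0.426)]
side (318, 242) [101 105 105] 7980.5 [0.5812 0.0419] [np.float64(0.126), np.float64(0.183), np.float64(0.413), np.float64(0.426)]
side (312, 281) [ 99 105 105] 7981.5 [0.5812 0.0419] [np.float64(0.126), np.float64(0.183), np.float64(0.413), np.float64(0.426)]
[[ 0.5699 -0.0543  0.0193  0.0528]
 [ 0.575   0.0115  0.0652  0.0213]
 [ 0.5806  0.0717  0.108   0.0079]
 [ 0.5909  0.1034  0.1273  0.0387]]
0.15907711610137387 -7.604078454861693
```

Run:
```python
from h import *
np.set_printoptions(precision=4,suppress=True)
yaw=np.radians(3.1);u=np.array([np.cos(yaw),np.sin(yaw)]);v=np.array([-u[1],u[0]])
c2=np.array([.5761,-.0076])
for n,crop in(("scene",(210,180,170,160)),("side",(230,150,170,190))):
    im=cv2.imread(f"pics/{n}0.png");x,y,w,h=crop;k=3
    im=cv2.resize(im[y:y+h,x:x+w],None,fx=k,fy=k,interpolation=2)
    for i in range(4):
        c=c2+(i-1)*.104*v
        P=[[*(c+a*u+b*v),.085] for a,b in((.06,.05),(.06,-.05),(-.06,-.05),(-.06,.05))]
        q=((project(cam(n),P)-[x,y]+.5)*k).astype(np.int32)
        cv2.polylines(im,[q],True,(0,0,255),1)
        print(i+1,c)
    cv2.imwrite(f"pics/{n}c.png",im)
# bystanders: tape yellow, glue
print("glue base",plane(cam("scene"),[(380,294)],0),plane(cam("side"),[(226,258)],0),"cone",tri(cam("scene"),[(383,250)],cam("side"),[(221,197)]))
print("tape mid",tri(cam("scene"),[(206,289)],cam("side"),[(399,201)]))
print("router top",tri(cam("scene"),[(355,114)],cam("side"),[(321,355)]))
a=np.vstack([cv2.imread("pics/scenec.png"),]);b=cv2.imread("pics/sidec.png")
H=max(a.shape[0],b.shape[0]);pad=lambda i:cv2.copyMakeBorder(i,0,H-i.shape[0],0,0,0)
o=np.hstack([pad(a),pad(b)]);o=cv2.resize(o,None,fx=.78,fy=.78);print(o.shape);cv2.imwrite("pics/chk.png",o)
```

```text
1 [ 0.5817 -0.1114]
2 [ 0.5761 -0.0076]
3 [0.5705 0.0962]
4 [0.5649 0.2001]
1 [ 0.5817 -0.1114]
2 [ 0.5761 -0.0076]
3 [0.5705 0.0962]
4 [0.5649 0.2001]
glue base [[0.7797 0.0554 0.    ]] [[0.7654 0.0835 0.    ]] cone [[0.7754 0.0552 0.1383 0.0068]]
tape mid [[ 0.4184 -0.144   0.0292  0.0057]]
router top [[0.5098 0.4645 0.2181 0.0052]]
(445, 796, 3)
```

View pics/chk.png

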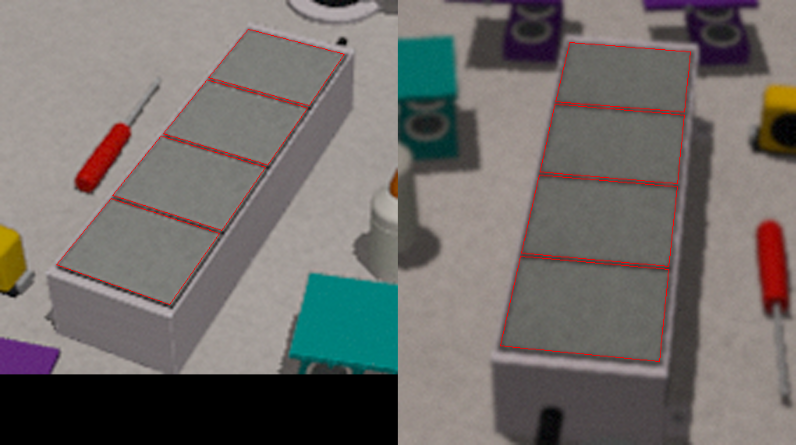

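The overlays match all four covers in both views with the top at 85 mm, so the poses hold (duct yaw 3.1°). I'll lift, turn, and go over the back strip of cover 4, the nearest one, with the fingers shut.

Request:
{"name": "arm_command", "arguments": {
  "series": "0 0 -30 -0.123 255;0 0 -30 -0.123 255;0 0 -30 -0.122 255;0 0 -10 0 255;-25.4 -29.1 0 0 255;-25.4 -29.1 0 0 255;-25.4 -29.1 0 0 255;-25.4 -29.1 0 0 255;-25.4 -29.1 0 0 255;-25.4 -29.1 0 0 255;-25.4 -29.1 0 0 255;-25.4 -29.1 0 0 255;-25.4 -29.1 0 0 255;-25.4 -29.1 0 0 255;-25.4 -29.1 0 0 255;-25.4 -29.1 0 0 255;-25.4 -29.1 0 0 255;-25.4 -29.1 0 0 255;-25.4 -29.1 0 0 255;0 0 0 0 255",
  "squeeze": 20
}}

```text
time_s: 1.77
tool_pos: [0.6095, 0.1929, 0.3209]
tool_rot: [-179.6, 0.1, -177.7]
force: [-0.5, -2.7, 0.7]
grip_width: 0.0008
grasp_force: 0.0
```

Request:
{"name": "arm_command", "arguments": {
  "series": "4.2 9.6 0 -0.014 255;0 0 38 0 255;0 0 38 0 255;0 0 38 0 255;0 0 38 0 255;0 0 38 0 255;0 0 20 0 255;0 0 10 0 255;0 0 0 0 255;0 0 0 0 255;0 0 0 0 255"
}}

```text
time_s: 2.68
tool_pos: [0.6013, 0.2134, 0.1048]
tool_rot: [179.9, 0.2, -176.1]
force: [-0.1, 0.2, 0.1]
grip_width: 0.0005
grasp_force: 0.0
```

Request:
{"name": "arm_command", "arguments": {
  "series": "-3 -11 6 0.014 255;0 0 6 0 255;0 0 4 0 255;0 0 2 0 255;0 0 2 0 255;0 0 1 0 255;0 0 0 0 255;0 0 0 0 255"
}}

```text
time_s: 3.35
tool_pos: [0.6042, 0.2004, 0.0854]
tool_rot: [-180.0, 0.0, -177.0]
force: [-7.8, -3.6, 18.6]
grip_width: 0.0005
grasp_force: 9.6
```

Cover 4 resists with 18.6 N and no dip, so it is fixed. Cover 3 is next.

Request:
{"name": "arm_command", "arguments": {
  "series": "0 0 -15 0 255;0 -34 0 0 255;0 -35 0 0 255;0 -35 0 0 255;0 0 0 0 255;0 0 6 0 255;0 0 4 0 255;0 0 2 0 255;0 0 2 0 255;0 0 1 0 255;0 0 0 0 255;0 0 0 0 255"
}}

```text
time_s: 4.35
tool_pos: [0.6093, 0.0986, 0.0854]
tool_rot: [180.0, -0.0, -176.8]
force: [-9.4, -4.1, 23.7]
grip_width: 0.0004
grasp_force: 11.8
```

Cover 3 is fixed too (23.7 N), so I'll try cover 2.

Request:
{"name": "arm_command", "arguments": {
  "series": "0 0 -15 0 255;0 -34 0 0 255;0 -35 0 0 255;0 -35 0 0 255;0 0 0 0 255;0 0 6 0 255;0 0 4 0 255;0 0 2 0 255;0 0 2 0 255;0 0 1 0 255;0 0 0 0 255;0 0 0 0 255"
}}

```text
time_s: 5.35
tool_pos: [0.6154, -0.0038, 0.0822]
tool_rot: [180.0, 0.0, -176.7]
force: [-2.2, -1.1, 7.8]
grip_width: 0.0009
grasp_force: 3.3
```

Cover 2 gives way (z 82.2 mm at 7.8 N), so it is the lid. I'll press on gently.

Request:
{"name": "arm_command", "arguments": {
  "series": "0 0 3 0 255;0 0 3 0 255;0 0 3 0 255;0 0 3 0 255;0 0 3 0 255;0 0 0 0 255;0 0 0 0 255"
}}

```text
time_s: 5.93
tool_pos: [0.6175, -0.003, 0.0677]
tool_rot: [179.9, 0.3, -176.7]
force: [2.5, -0.8, 5.0]
grip_width: 0.0005
grasp_force: 2.7
```

Request:
{"name": "arm_command", "arguments": {
  "series": "0 0 3 0 255;0 0 3 0 255;0 0 2 0 255;0 0 2 0 255;0 0 0 0 255;0 0 0 0 255"
}}

```text
time_s: 6.43
tool_pos: [0.6158, -0.0037, 0.0565]
tool_rot: [179.9, 0.1, -176.8]
force: [5.1, 2.7, 0.8]
grip_width: 0.0008
grasp_force: 2.3
```

Run:
```python
from h import *
a=cams.read_camera("scene")[150:370,190:450];b=cams.read_camera("side")[130:350,200:430]
cv2.imwrite("pics/p.png",cv2.resize(np.hstack([a,b]),None,fx=1.6,fy=1.6))
```

```text
(no output)
```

View pics/p.png

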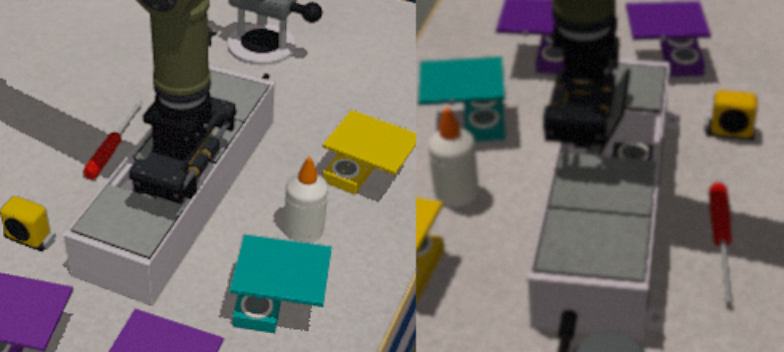

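The picture shows the lid tipped steeply, with the socket ring visible in the side view at (632,152). I'll go up, over to the front, and down to pushing height.

Request:
{"name": "arm_command", "arguments": {
  "series": "0 0 -10 0 255;0 0 -35 0 255;0 0 -35 0 255;0 0 -35 0 255;0 0 -35 0 255;0 0 -33 0 255;0 0 0 0 255;32 0 0 0 255;33 0 0 0 255;33 0 0 0 255;33 0 0 0 255;0 0 0 0 255;0 0 0 0 255;0 0 38 0 255;0 0 38 0 255;0 0 28 0 255;0 0 6 0 255;0 0 0 0 255;0 0 0 0 255"
}}

```text
time_s: 8.12
tool_pos: [0.4852, -0.0133, 0.1303]
tool_rot: [-180.0, 0.0, -176.9]
force: [-0.4, 0.5, 1.0]
grip_width: 0.0003
grasp_force: 0.0
```

Run:
```python
from h import *
a=cams.read_camera("scene")[150:370,190:450];b=cams.read_camera("side")[130:350,200:430]
cv2.imwrite("pics/p2.png",cv2.resize(np.hstack([a,b]),None,fx=1.6,fy=1.6))
o=telemetry.get_obs();u=np.array([.9985,.0541]);print("u",(o["tool_pos"][:2]-[.5761,-.0076])@u,o["tool_pos"])
```

```text
u -0.09019520328530933 [ 0.48607184 -0.01318386  0.13155135]
```

View pics/p2.png

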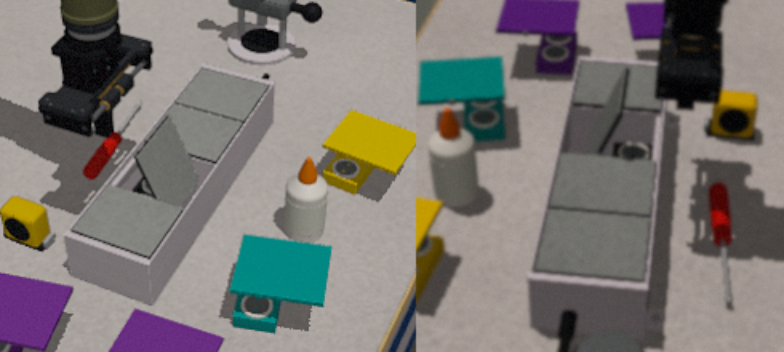

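The lid stays tipped at about 1 rad, with its front edge at (172,120) in the left panel, and the fingers are clear in front of it. Next is the level push.

Request:
{"name": "arm_command", "arguments": {
  "series": "-20 0 6 0 255;-20 0 0 0 255;-8 0 0 0 255;-6 0 0 0 255;-6 0 0 0 255;-6 0 0 0 255;-6 0 0 0 255;-6 0 0 0 255;-4 0 0 0 255;-3 0 0 0 255;0 0 0 0 255;0 0 0 0 255"
}}

```text
time_s: 9.22
tool_pos: [0.5695, -0.0085, 0.1235]
tool_rot: [-180.0, 0.0, -176.9]
force: [-0.4, -0.0, 0.1]
grip_width: 0.0004
grasp_force: 0.0
```

Request:
{"name": "arm_command", "arguments": {
  "series": "-3 0 0 0 255;-3 0 0 0 255;-2 0 0 0 255;-2 0 0 0 255;0 0 0 0 255;0 0 0 0 255"
}}

```text
time_s: 9.72
tool_pos: [0.5793, -0.008, 0.1236]
tool_rot: [180.0, 0.0, -176.9]
force: [-1.9, -0.4, 1.6]
grip_width: 0.0004
grasp_force: 0.9
```

Run:
```python
from h import *
a=cams.read_camera("scene")[150:370,190:450];b=cams.read_camera("side")[130:350,200:430]
cv2.imwrite("pics/p3.png",cv2.resize(np.hstack([a,b]),None,fx=1.6,fy=1.6))
```

```text
(no output)
```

View pics/p3.png

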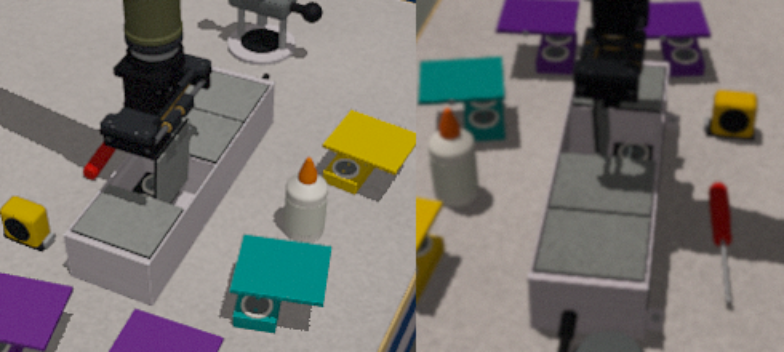

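The lid looks almost upright. I'll push 3 mm more for margin, then back away and up.

Request:
{"name": "arm_command", "arguments": {
  "series": "-2 0 0 0 255;-1 0 0 0 255;0 0 0 0 255;0 0 0 0 255"
}}

```text
time_s: 10.15
tool_pos: [0.5802, -0.0079, 0.1234]
tool_rot: [180.0, -0.3, -176.9]
force: [-7.3, -0.4, 6.2]
grip_width: 0.0003
grasp_force: 3.9
```

Request:
{"name": "arm_command", "arguments": {
  "series": "5 0 0 0 255;15 0 0 0 255;30 0 0 0 255;30 0 0 0 255;20 0 -10 0 255;0 0 -35 0 255;0 0 -35 0 255;0 0 -35 0 255;0 0 0 0 255;0 0 0 0 255;0 0 0 0 255;0 0 0 0 255"
}}

```text
time_s: 11.15
tool_pos: [0.4817, -0.0132, 0.2371]
tool_rot: [-180.0, -0.1, -176.9]
force: [-1.2, -0.1, -0.2]
grip_width: 0.0004
grasp_force: 0.0
```

Run:
```python
from h import *
a=cams.read_camera("scene");b=cams.read_camera("side")
cv2.imwrite("pics/s9.png",a);cv2.imwrite("pics/d9.png",b)
A=cv2.resize(a[220:320,230:350],None,fx=3.3,fy=3.3);B=cv2.resize(b[150:250,270:390],None,fx=3.3,fy=3.3)
cv2.imwrite("pics/p4.png",np.hstack([A,B]))
# predicted lid top (underside) edge corners for several tilts
yaw=np.radians(3.1);u=np.array([np.cos(yaw),np.sin(yaw)]);v=np.array([-u[1],u[0]]);c=np.array([.5761,-.0076])
for t in(1.3,1.4,1.5,1.57,1.66):
    U=.014-.074*np.cos(t)+.004*np.sin(t);Z=.081+.074*np.sin(t)+.004*np.cos(t)  # top-face front edge
    P=[[*(c+U*u+s*v),Z] for s in(-.05,.05)]
    print(t,((project(cam("scene"),P)-[230,220])*3.3).round().tolist(),((project(cam("side"),P)-[270,150])*3.3).round().tolist())
```

```text
1.3 [[158.0, 91.0], [226.0, 5.0]] [[185.0, 66.0], [169.0, 161.0]]
1.4 [[167.0, 93.0], [235.0, 7.0]] [[174.0, 64.0], [157.0, 158.0]]
1.5 [[177.0, 95.0], [245.0, 9.0]] [[162.0, 62.0], [145.0, 156.0]]
1.57 [[184.0, 98.0], [251.0, 11.0]] [[154.0, 62.0], [136.0, 156.0]]
1.66 [[193.0, 101.0], [260.0, 14.0]] [[144.0, 62.0], [125.0, 156.0]]
```

View pics/p4.png

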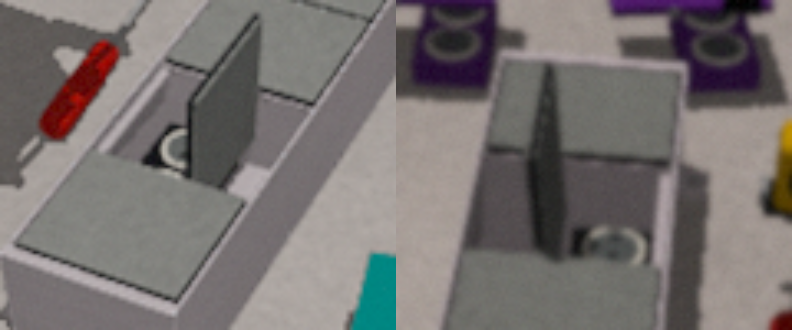

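In the left panel the lid's top edge runs from (192,100) to (260,14), which matches a tilt of about 1.65, at the stop. The arm is clear and the bystanders were not touched.

```bash
python3 -c "
from cell import env;print(env.sign_off())"
```

```text
the job is handed in; nothing more can be done
None
```

Cover 2 was the tilting lid; it now stands open at about 1.65 rad by the camera estimate, the arm is clear, the bystanders were left alone, and the job is handed in (sign-off returned no verdict).

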